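Click a battery pack home in a push-push charging dock

ROBOT

A 6-joint arm with a two-finger parallel gripper is mounted at the origin on the work surface; the furniture and walls round the work are solid. World frame = base frame: x ahead of the robot, y to its left, z up, the work surface at z = 0. Lengths are in mm, angles in rad, forces in N, time in s.
With the tool pointing down it reaches from about 300 to 850 mm from the base axis. Payload 4.2 kg.
Tool frame: the origin (TCP) lies at the very end of the fingers, on their centre line; the grasp point (between the pads) lies 19 mm behind it; z points along the fingers, y is the line along which they close (so a half turn about z gives the same grasp; the last joint's range is limited). The gripper opens to 91 mm and grips with 3 to 60 N. Pads are 32 mm wide; open, the fingers measure 118 mm over their backs; the gripper's body (76 mm by 178 mm) begins 60 mm behind the grasp point.
Start: joints at [-1.22, 0.32, 1.565, -0, 1.257, -0.02], TCP at [208.362, -535.937, 213.976] pointing down, gripper open.
Joint ranges: [-3.11, 3.11], [-0.84, 2.01], [0.21, 2.61], [-1.34, 4.49], [0.05, 2.63], [-2.56, 2.56]. Speed limits (rad/s): [2.57, 2.57, 3.14, 3.14, 3.14, 3.14].

INTERFACE

Orientations are given as a unit quaternion [x, y, z, w].
In Python, from bench import sense, read_camera, camera_params, hand_in gives the robot as it stands. The module is installed in compiled form; this text tells all that it offers.
- The arm moves only by the tool jog_arm, never from a script. Its argument "plan" is a list of rows, each a list of 7 numbers: the shift along the world's x, y, z in units of 4 cm (1.0 is 4 cm), then the turn, a rotation vector about the world's x, y, z in units of 4 degrees (1.0 is 4 degrees), then the opening, from -1 (shut) to 1 (fully open). A call has 1 to 5 rows; each row shifts and turns the commanded pose from where the row before left it; what a row does not reach is not made up. A row lasts 1/10 s, in which the tool goes at most 50 mm and 8.59 degrees, less where a joint would pass 70% of its speed; a pose out of reach is approached as far as the arm can. A call with a number of a shift or a turn outside -1 to 1 is refused whole. A call with a gripper value outside its range is refused whole. The fingers move at their own pace and stop on an object; "force" is the grip in N (left out, the last holds). Time passes only in rows, so rows that do not move let the fingers close. It gives the time, the measured TCP pose, the force, the opening and the grip force at its end, in the units of the state.
- sense(): the state, without advancing time (a new reading comes with each control period).
- read_camera(name): name is "side" or "top"; returns the picture (384x512x3 uint8, red, green, blue); there is no depth.
- camera_params(name): a dict with "intrinsics" (3x3 intrinsics, pixels), "distortion" ([k1, k2, p1, p2, k3] as OpenCV has them; the pictures are not rectified), "rvec" (rotation vector, rad) and "tvec" (3), from world to camera coordinates, as OpenCV has them. Camera axes: x right, y down, z forward; pixel columns grow to the right and rows downward; lengths in mm; the calibration is good to about 2 mm. A picture is of the moment at which its call begins. camera_params takes no time and is no camera call.
- hand_in(): hands the job in; it is judged then, once.
The state is a dict: "t": time; "joint_positions": joint angles; "dq": joint speeds; "joint_efforts": joint torques, N m; "tcp_pos": TCP position; "tool_rot": TCP orientation; "contact_force": force on the tool from outside, world axes, zero at the start; "moment": the same for the moment, N m; "grip_width": finger opening in mm; "grip_force": force on a finger pad.
Only numpy, scipy, OpenCV 4.12 (cv2) and the standard library are available. Lean on these libraries where they do the work, as an engineer would, in place of code of your own. Each camera call takes 0.05 s, during which the arm holds its last target. There are 200 camera calls.

TASK

Take the standing black-and-orange battery pack, slide it upright into the bay of the grey charging dock, and press it and let go until the dock's push-push catch holds it locked down by itself. Nobody knows whether the catch was left up or down, so go by feel: a press may stop short, and the first click may only let the catch up. Press gently, never with more than about 40 N on the dock, and leave the other things on the bench where they are.

Things in the scene. Friction and masses are not known exactly. Their poses are not given: they have to be found in the camera images.
- pack_center (a point): Centre of the battery pack: loose upright block, 24 mm thick (own x) x 56 wide (own y) x 100 tall (z up), about 0.18 kg, black with orange top quarter, standing on the bench. Point is 50 mm from foot and top, both flat. Grasp across the 24 mm near the top. A half turn about z makes no difference.
- pack_foot (a point): Centre of the pack's flat foot (underside), axes as the pack's. Each narrow end has a notch 4 to 10.5 mm above the foot, 9 mm deep, for the dock's two locking bolts.
- dock: Grey and black charging dock fixed to the bench, 75 mm high, 150 mm wide (own y), 115 mm deep (own x, -50 to +65 mm). Origin on the bench under the bay's centre; x to its back, z up. In the bay, out of sight, a sprung push-push carriage: press to the buffer and let go, and it locks 9.5 mm down with two bolts closed in the pack's notches; the next such press lets it back up.
- bay_mouth (a point): Centre of the bay's mouth in the dock's flat top, 75 mm above the bench, axes as the dock's. The bay is an upright well 26 mm (x) x 58 mm (y), 1 mm play on each side of the pack, 3 mm chamfer. A pack set in stands with its centre level with the mouth, top 50 mm above it; locked, its centre is 9.5 mm below the mouth, top 40.5 mm above it.
- bay_seat (a point): Seat for the pack's foot, carriage up: 50 mm below the mouth (fixed point). Spring pushes up 3.5 N here, 6.5 N at 12 mm down, where a rubber buffer begins: 4 N per mm, hard stop at 16 mm. It clicks by 12 mm. If the carriage was left down, the shut bolts hold the pack at this same height, but a press goes only 3 mm to the buffer; let go, the carriage rises, the pack drops on it; then press 12 mm.
- jar: Clear sample jar with white lid, 60 mm across, 85 mm high, standing near the dock; origin under its centre. Bystander.
- measure: Yellow pocket tape measure, 35 x 89 x 63 mm; origin under its middle. Bystander.
- cap: Grey pipe end cap, 68 mm across, 30 mm high; origin under its centre. Bystander.
Things that resemble listed ones, but are neither listed nor needed, are in the scene too. Several things look just like the dock: the one meant starts farthest from the robot's base.

How it is judged (in metres and radians):
On the way:
1. the pack stands upright in the bay (horizontal distance between pack_center and bay_mouth below 0.006 m and z of pack_center in the frame of bay_mouth below 0.005 m and angle between pack_center's own z axis and vertical below 0.1 rad), for 0.2 s.
At the end, for the whole second after the job is handed in: The pack stands upright (within 0.1 rad) in the bay, its centre within 6 mm of the bay's axis and 6 to 13 mm below the mouth, which only the locked catch holds (unlocked it stands level with the mouth), at rest and let go (horizontal distance between pack_center and bay_mouth below 0.006 m and z of pack_center in the frame of bay_mouth between -0.013 and -0.006 m and angle between pack_center's own z axis and vertical below 0.1 rad and linear speed of pack below 0.02 m/s); the robot touches nothing.
It fails at once if the pack is pressed or jammed against the dock with more than 40 N (contact force between pack and dock above 40 N).
It fails at once if a bystander (jar, tape measure, pipe cap) is moved more than 3 cm (distance of any of jar, measure, cap from where it was at the start of the episode above 0.03 m).
It also fails if it takes over 59 s, if anything falls off the work surface, if the arm or the gripper's body presses on something with over 40 N, if the wrist force passes 120 N, or if a joint passes its speed limit or range.

## Working session

There is one attempt and no reset: what is moved stays moved. The work goes in short steps, Python scripts to look and compute and a tool call to move; the robot and the scene stay as the last step left them, time stands still between calls to the robot, and variables do not carry over. Pictures are saved under pics/ and viewed, at most 10 in all, crops included, and the job is handed in when it is done.

Besides the shell and the picture viewer there is one more tool, called after ">>>" by a JSON object that holds its "name" and its "arguments", one argument or row to a line. jog_arm: Moves the arm, as the interface text tells. Shifts and turns lie within -1 to 1; 1 stands for 4 cm of shift or 4 degrees of turn. Its arguments: {"type":"object","properties":{"plan":{"type":"array"},"force":{"type":"number"}},"required":["plan"]}

```bash
mkdir -p pics; cat > h.py <<'E'
import numpy as np,cv2
from bench import *
def P(n):
    c=camera_params(n);return np.array(c["intrinsics"],float),np.array(c["distortion"],float),np.array(c["rvec"],float),np.array(c["tvec"],float).reshape(3)
def ray(n,uv):
    K,d,r,t=P(n);R=cv2.Rodrigues(r)[0]
    p=cv2.undistortPoints(np.array(uv,float).reshape(-1,1,2),K,d).reshape(-1,2)
    D=np.c_[p,np.ones(len(p))]@R
    return -R.T@t,D
def onz(n,uv,z):
    o,D=ray(n,uv);return o+D*((z-o[2])/D[:,2])[:,None]
def proj(n,X):
    K,d,r,t=P(n);return cv2.projectPoints(np.array(X,float).reshape(-1,1,3),r,t,K,d)[0].reshape(-1,2)
E
python3 - <<'E'
from h import *
for n in("top","side"):
    im=read_camera(n);cv2.imwrite(f"pics/{n}0.png",cv2.resize(im[:,:,::-1],(800,600),interpolation=cv2.INTER_CUBIC));np.save(n+"0.npy",im)
    print(n,ray(n,[[256,192]]))
print(sense())
E
```

```text
top (array([ 330.37424711,   -4.76601987, 1497.95421924]), array([[ 0.11834825, -0.00585587, -0.99296691]]))
side (array([-110.20552867,  992.21313401,  680.57115972]), array([[ 0.467247  , -0.75387855, -0.46198764]]))
{'t': 0.1, 'joint_positions': array([-1.21998759e+00,  3.20240641e-01,  1.56553516e+00,  1.52558485e-05,
        1.25741216e+00, -1.99743311e-02]), 'dq': array([ 6.84110055e-05, -1.83196580e-03, -6.53535898e-04, -5.15279846e-04,
        6.80017386e-04, -1.22680366e-04]), 'joint_efforts': array([-4.66483743e-04, -4.13334668e+01, -2.32510006e+01,  7.29159010e-02,
        4.21718310e-02, -5.71860630e-05]), 'tcp_pos': array([ 208.21404903, -535.49820886,  213.20557254]), 'tool_rot': array([ 9.82864276e-01,  1.84328995e-01, -1.24189914e-04, -7.87964222e-04]), 'contact_force': array([ 0.41446253,  0.58082909, -0.13878678]), 'moment': array([-0.02076953,  0.03093833, -0.0318036 ]), 'grip_force': 0.0, 'grip_width': 91.40617027197919}
```

View pics/top0.png

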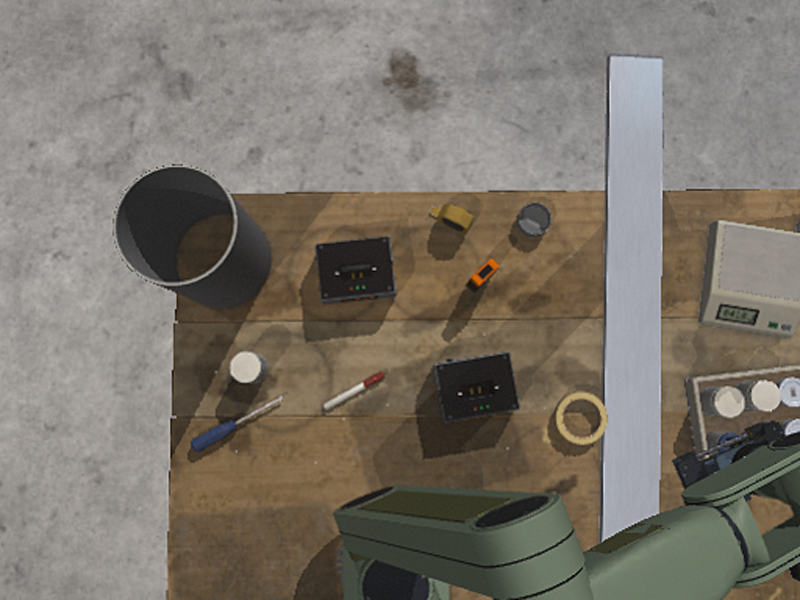

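View pics/side0.png

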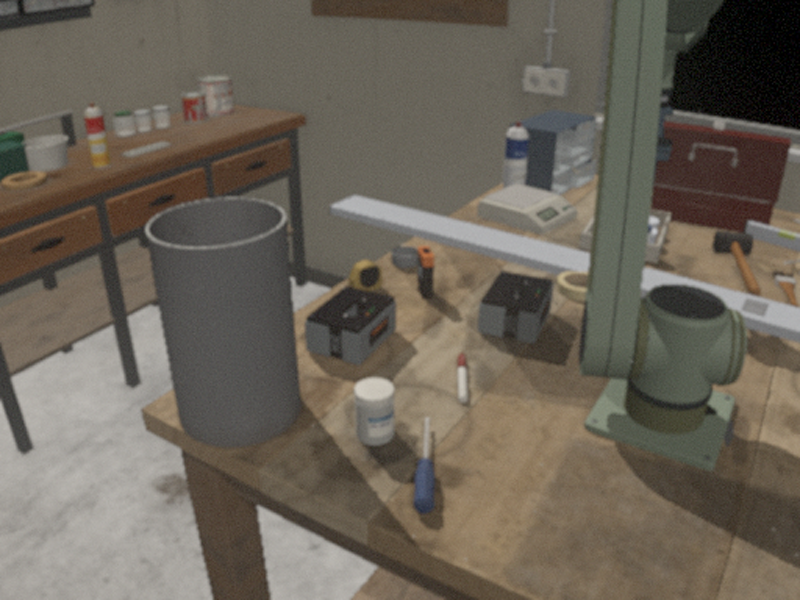

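Top view (800x600): the far dock is at about (356,270), the similar nearer dock at (476,388) and the orange-topped pack at (484,273). The measure is at (453,217), the cap at (534,220) and the jar at (247,368). A raised metal beam runs along x≈605–662, between the gripper and the work. In the side view the beam end is at (340,205).

```bash
python3 - <<'E'
from h import *
s=.64
def tri(a,b):
    o1,d1=ray("top",[np.array(a)*s]);o2,d2=ray("side",[np.array(b)*s]);d1=d1[0];d2=d2[0]
    k=np.linalg.lstsq(np.c_[d1,-d2],o2-o1,rcond=None)[0];p=o1+k[0]*d1;q=o2+k[1]*d2
    return ((p+q)/2).round(),np.linalg.norm(p-q).round(1)
print("beam",tri((608,56),(352,197)),tri((608,56),(332,208)),tri((663,58),(352,197)))
im=np.load("top0.npy");hsv=cv2.cvtColor(im,cv2.COLOR_RGB2HSV)
m=cv2.inRange(hsv,(5,170,120),(18,255,255));m[:150]=m[:150];m[:,:280]=0;m[:,340:]=0;m[:150]=0;m[200:]=0
c=max(cv2.findContours(cv2.morphologyEx(m,cv2.MORPH_CLOSE,np.ones((5,5))),0,2)[0],key=cv2.contourArea)
c=c.reshape(-1,2)
X=onz("top",c,100)[:,:2].astype(np.float32);print("pack",cv2.minAreaRect(X))
for nm,(x0,x1,y0,y1) in dict(far=(195,260,145,200),near=(270,340,220,275)).items():
    g=np.zeros(m.shape,np.uint8);v=im[y0:y1,x0:x1].max(2);g[y0:y1,x0:x1]=(v<60)*255
    g=cv2.morphologyEx(g,cv2.MORPH_OPEN,np.ones((3,3)))
    c=max(cv2.findContours(g,0,2)[0],key=cv2.contourArea);c=cv2.convexHull(c).reshape(-1,2)
    print(nm,cv2.minAreaRect(onz("top",c,75)[:,:2].astype(np.float32)))
big=np.hstack([cv2.resize(im[140:205,190:270],None,fx=5,fy=5,interpolation=2),cv2.resize(im[140:205,280:350],None,fx=5,fy=5,interpolation=2)])
cv2.imwrite("pics/c1.png",big[:,:,::-1])
E
```

```text
beam (array([ 973., -455.,   65.]), np.float64(54.4)) (array([1018., -459.,   18.]), np.float64(6.8)) (array([1022., -574.,   14.]), np.float64(8.5))
pack ((551.2001953125, -175.0162811279297), (23.24070930480957, 53.76578140258789), 44.31574249267578)
far ((563.937744140625, 74.90404510498047), (108.8541259765625, 143.02552795410156), 5.854061126708984)
near ((316.7000427246094, -137.6763916015625), (131.8975372314453, 187.91131591796875), 8.80778694152832)
```

View pics/c1.png

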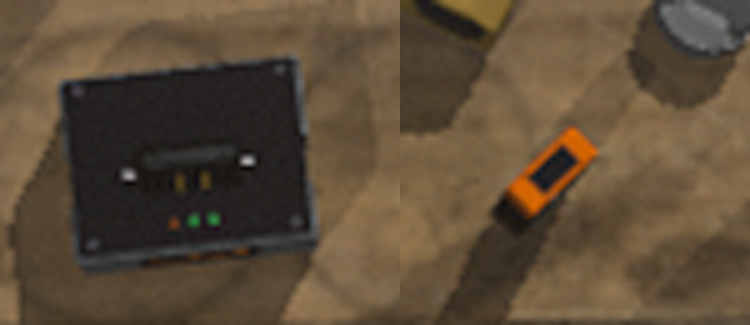

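The far dock's bay lies between two white dots at crop (127,175) and (247,160). The pack's orange top is clear, tilted about 45°. The beam is low (≈15 mm), so crossing it at z≈210 is safe.

```bash
python3 - <<'E'
from h import *
im=np.load("top0.npy").astype(float)
# white dots: intensity centroid
pts=[]
for cx,cy in((127,175),(247,160)):
    x,y=190+cx/5-.5,140+cy/5-.5;x0,y0=int(round(x))-4,int(round(y))-4
    w=np.clip(im[y0:y0+9,x0:x0+9].min(2)-75,0,None);w[:1]=0
    yy,xx=np.mgrid[y0:y0+9,x0:x0+9];pts.append([(w*xx).sum()/w.sum(),(w*yy).sum()/w.sum()])
X=onz("top",pts,75);d=X[0]-X[1];print(pts,X.round(1),"mid",X.mean(0).round(1),"sep",np.linalg.norm(d),"yaw",np.degrees(np.arctan2(-d[0],d[1])))
c=np.array([[66,86],[297,61],[314,239],[82,262]])/5+[190,140]-.5
C=onz("top",c,75);print(C.round(1));print([np.linalg.norm(C[i]-C[i-1]).round(1) for i in range(4)],C.mean(0))
# orange top corners
h=cv2.cvtColor(np.load("top0.npy"),cv2.COLOR_RGB2HSV)
c=np.array([[575,127],[598,153],[528,217],[506,190]]);c=(c-[400,0])/5+[280,140]-.5
C=onz("top",c,100);print(C.round(1),[np.linalg.norm(C[i]-C[i-1]).round(1) for i in range(4)],C.mean(0))
# side check of far dock/pack
ps=proj("side",[[551,-175,100],[551,-175,0],[565,75,75]]);print(ps/.64)
E
```

```text
[[np.float64(215.42211055276383), np.float64(174.63316582914572)], [np.float64(239.08130081300814), np.float64(171.7520325203252)]] [[554.2 109.5  75. ]
 [562.4  37.6  75. ]] mid [558.3  73.6  75. ] sep 72.32988853978031 yaw 6.502088939068057
[[609.9 148.3  75. ]
 [624.2   7.3  75. ]
 [514.4  -2.1  75. ]
 [501.7 138.3  75. ]]
[np.float64(108.7), np.float64(141.7), np.float64(110.2), np.float64(140.9)] [562.55275869  72.93787325  75.        ]
[[ 577.1 -189.1  100. ]
 [ 561.2 -202.5  100. ]
 [ 522.9 -159.7  100. ]
 [ 539.3 -146.9  100. ]] [np.float64(56.6), np.float64(20.8), np.float64(57.4), np.float64(20.8)] [ 550.13564934 -174.54038463  100.        ]
[[425.41378071 250.46496879]
 [424.45790853 292.8964817 ]
 [351.06693957 306.54262615]]
```

>>> {"name": "jog_arm", "arguments": {
  "plan": [
    [1,1,0,0,0,1,0.1],
    [1,1,0,0,0,1,0.1],
    [1,1,0,0,0,1,0.1],
    [1,1,0,0,0,1,0.1],
    [1,1,0,0,0,1,0.1]
  ],
  "force": 30
}}

```text
t: 0.6
tcp_pos: [386.0, -357.5, 213.7]
tool_rot: [0.935, 0.353, -0.0, -0.0]
contact_force: [0.3, -1.1, 0.4]
grip_width: 53.8
grip_force: 0.0
```

>>> {"name": "jog_arm", "arguments": {
  "plan": [
    [1,1,0,0,0,1,0.1],
    [1,1,0,0,0,1,0.1],
    [0.5,1,0,0,0,1,0.1],
    [0,1,0,0,0,1,0.1],
    [0,0,0,0,0,1,0.1]
  ]
}}

```text
t: 1.1
tcp_pos: [475.7, -203.9, 213.4]
tool_rot: [0.859, 0.513, -0.0, -0.002]
contact_force: [0.2, -0.3, 0.4]
grip_width: 50.0
grip_force: 0.0
```

>>> {"name": "jog_arm", "arguments": {
  "plan": [
    [0,0,0,0,0,1,0.1],
    [0,0,0,0,0,1,0.1],
    [0,0,0,0,0,1,0.1],
    [0,0,0,0,0,1,0.1],
    [0,0,0,0,0,1,0.1]
  ]
}}

```text
t: 1.6
tcp_pos: [475.6, -208.3, 213.5]
tool_rot: [0.758, 0.652, -0.0, -0.0]
contact_force: [-0.3, -0.0, 0.3]
grip_width: 50.2
grip_force: 0.0
```

>>> {"name": "jog_arm", "arguments": {
  "plan": [
    [0.5,0,0,0,0,1,0.1],
    [0.5,0,0,0,0,1,0.1],
    [0,0,0,0,0,1,0.1],
    [0,0,0,0,0,1,0.1],
    [0,0,0,0,0,1,0.1]
  ]
}}

```text
t: 2.1
tcp_pos: [515.7, -208.3, 213.3]
tool_rot: [0.633, 0.774, -0.0, -0.001]
contact_force: [0.6, 1.0, -0.0]
grip_width: 50.5
grip_force: 0.0
```

>>> {"name": "jog_arm", "arguments": {
  "plan": [
    [0,0,0,0,0,1,0.1],
    [0,0,0,0,0,1,0.1],
    [0,0,0,0,0,1,0.1],
    [0,0,0,0,0,1,0.1],
    [0,0,0,0,0,1,0.1]
  ]
}}

```text
t: 2.6
tcp_pos: [515.6, -208.3, 213.5]
tool_rot: [0.489, 0.872, -0.0, -0.001]
contact_force: [-0.0, 0.6, -0.6]
grip_width: 50.0
grip_force: 0.0
```

>>> {"name": "jog_arm", "arguments": {
  "plan": [
    [0,0,0,0,0,1,0.1],
    [0,0,0,0,0,1,0.1],
    [0,0,0,0,0,1,0.1],
    [0,0,0,0,0,0,0.1],
    [0,0,0,0,0,0,0.1]
  ]
}}

```text
t: 3.1
tcp_pos: [515.7, -208.4, 213.7]
tool_rot: [0.397, 0.918, 0.0, -0.0]
contact_force: [-0.3, 0.7, -0.8]
grip_width: 50.3
grip_force: 0.0
```

>>> {"name": "jog_arm", "arguments": {
  "plan": [
    [0.87,0.84,0,0,0,0,0.1],
    [0,0,-1,0,0,0,0.1],
    [0,0,-0.9,0,0,0,0.1],
    [0,0,0,0,0,0,0.1],
    [0,0,0,0,0,0,0.1]
  ]
}}

```text
t: 3.6
tcp_pos: [550.8, -174.9, 138.2]
tool_rot: [0.397, 0.918, 0.0, -0.0]
contact_force: [0.3, -0.3, 0.7]
grip_width: 50.4
grip_force: 0.0
```

```bash
python3 - <<'E'
from h import *
t=sense()["tcp_pos"];print(t)
a=read_camera("top");b=read_camera("side")
A=cv2.resize(a[135:215,270:370],(400,320),interpolation=2);B=cv2.resize(b[130:210,220:320],(400,320),interpolation=2)
cv2.imwrite("pics/c2.png",np.hstack([A,B])[:,:,::-1])
E
```

```text
[ 550.75434782 -174.89777635  138.22189059]
```

View pics/c2.png

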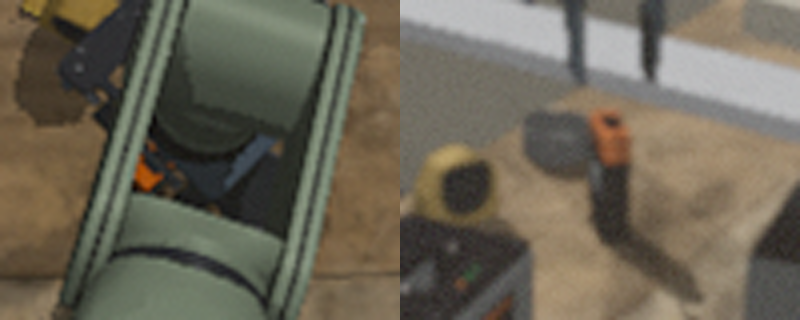

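The fingertips (crop x≈577 and 652) straddle the pack (x≈610) in the side view, so I'm descending to grip.

>>> {"name": "jog_arm", "arguments": {
  "plan": [
    [0,0,-0.9,0,0,0,0.1],
    [0,0,-0.8,0,0,0,0.1],
    [0,0,0,0,0,0,0.1],
    [0,0,0,0,0,0,-1],
    [0,0,0,0,0,0,-1]
  ],
  "force": 30
}}

```text
t: 4.2
tcp_pos: [552.5, -175.6, 72.6]
tool_rot: [0.397, 0.918, 0.0, 0.002]
contact_force: [0.4, 0.2, -0.2]
grip_width: 37.2
grip_force: 0.0
```

>>> {"name": "jog_arm", "arguments": {
  "plan": [
    [0,0,0,0,0,0,-1],
    [0,0,0,0,0,0,-1],
    [0,0,0,0,0,0,-1],
    [0,0,0,0,0,0,-1]
  ]
}}

```text
t: 4.6
tcp_pos: [551.7, -175.2, 71.7]
tool_rot: [0.397, 0.918, 0.0, 0.002]
contact_force: [-0.7, 0.8, 6.7]
grip_width: 24.1
grip_force: 30.0
```

>>> {"name": "jog_arm", "arguments": {
  "plan": [
    [0,0,0.5,0,0,0,-1],
    [0,0,0.75,0,0,0,-1],
    [0,0,0.75,0,0,0,-1],
    [0,0,0.75,0,0,0,-1],
    [0,0,0,0,0,0,-1]
  ]
}}

```text
t: 5.1
tcp_pos: [553.0, -175.6, 184.3]
tool_rot: [0.397, 0.918, 0.0, 0.004]
contact_force: [0.7, -0.4, -1.5]
grip_width: 24.1
grip_force: 30.0
```

>>> {"name": "jog_arm", "arguments": {
  "plan": [
    [0,0.6,0,0,0,-1,-1],
    [0,0.6,0,0,0,-1,-1],
    [0,0.6,0,0,0,-1,-1],
    [0,0.6,0,0,0,-1,-1],
    [0,0.6,0,0,0,-1,-1]
  ]
}}

```text
t: 5.6
tcp_pos: [549.6, -53.8, 178.4]
tool_rot: [0.551, 0.834, -0.001, -0.001]
contact_force: [-0.9, 0.0, -1.4]
grip_width: 24.2
grip_force: 30.0
```

>>> {"name": "jog_arm", "arguments": {
  "plan": [
    [0,0.6,0,0,0,-1,-1],
    [0,0.6,0,0,0,-1,-1],
    [0,0.6,0,0,0,-1,-1],
    [0.1,0.6,0,0,0,-1,-1],
    [0.05,0.6,0,0,0,-0.25,-1]
  ]
}}

```text
t: 6.1
tcp_pos: [555.9, 66.1, 178.4]
tool_rot: [0.668, 0.744, -0.001, -0.001]
contact_force: [1.1, -0.5, -2.1]
grip_width: 24.1
grip_force: 30.0
```

>>> {"name": "jog_arm", "arguments": {
  "plan": [
    [0,0,0,0,0,0,-1],
    [0,0,0,0,0,0,-1],
    [0,0,0,0,0,0,-1]
  ]
}}

```text
t: 6.4
tcp_pos: [556.1, 64.4, 179.2]
tool_rot: [0.668, 0.744, -0.001, -0.0]
contact_force: [0.0, -0.4, -0.7]
grip_width: 23.7
grip_force: 30.0
```

```bash
python3 - <<'E'
from h import *
s=sense();print(s["tcp_pos"],s["tool_rot"],s["contact_force"])
a=read_camera("top");b=read_camera("side");np.save("top1.npy",a);np.save("side1.npy",b)
A=cv2.resize(a[135:215,190:270],(400,400),interpolation=2);B=cv2.resize(b[130:240,180:290],(400,400),interpolation=2)
cv2.imwrite("pics/c3.png",np.hstack([A,B])[:,:,::-1])
E
```

```text
[556.12112058  64.37134861 179.21545731] [ 6.67646350e-01  7.44478153e-01 -7.24290019e-04 -3.24645521e-04] [ 0.04953568 -0.43071264 -0.7257777 ]
```

View pics/c3.png

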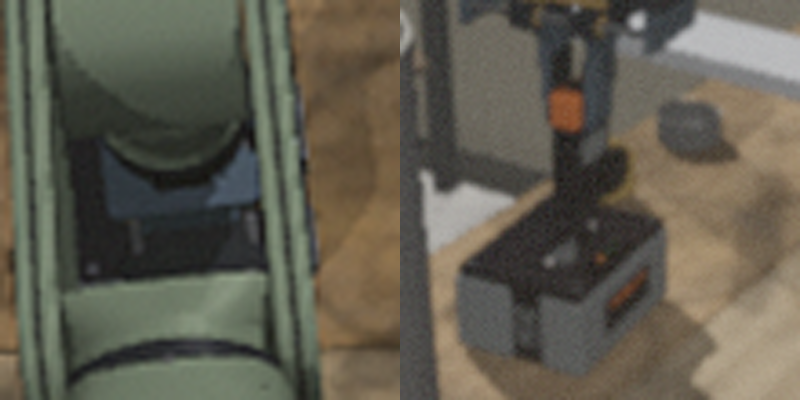

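Side crop: the pack is held upright above the dock, with its orange band at (567,108). The bay and dots are visible near (555,262) and (592,228). Next I'll cross-check the bay position with the side view.

```bash
python3 - <<'E'
from h import *
print("pred dots side",proj("side",[[554.2,109.5,75],[562.4,37.6,75]]))
a=np.load("side0.npy");x0,y0=190,175
A=cv2.resize(a[y0:y0+60,x0:x0+70],None,fx=7,fy=7,interpolation=2)
b=np.load("top0.npy");B=cv2.resize(b[160:184,205:252],None,fx=6,fy=6,interpolation=2)
C=np.zeros((A.shape[0],B.shape[1],3),np.uint8);C[:B.shape[0]]=B
# add side1 pack foot below
D=np.load("side1.npy")[150:195,210:257];D=cv2.resize(D,None,fx=6,fy=6,interpolation=2);C[150:150+D.shape[0],:D.shape[1]]=np.clip(D.astype(int)*2,0,255)
cv2.imwrite("pics/c4.png",np.hstack([A,C])[:,:,::-1])
E
```

```text
pred dots side [[220.70787863 201.98980881]
 [232.74574657 191.3907499 ]]
```

View pics/c4.png

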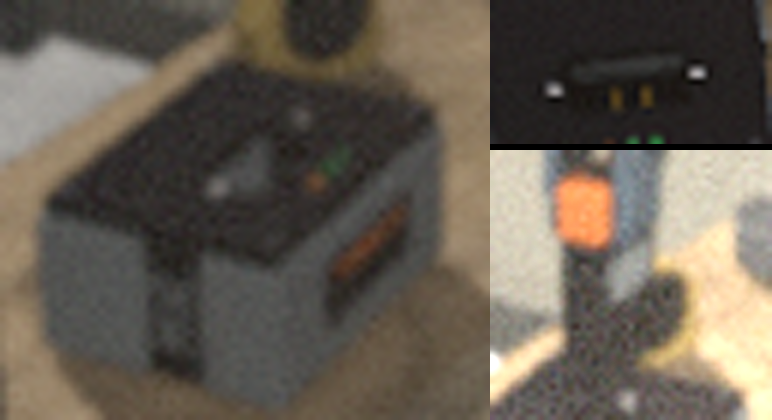

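>>> {"name": "jog_arm", "arguments": {
  "plan": [
    [0.055,0.22,0,0,0,0,-1],
    [0,0,-0.35,0,0,0,-1],
    [0,0,-0.3,0,0,0,-1],
    [0,0,0,0,0,0,-1],
    [0,0,0,0,0,0,-1]
  ],
  "force": 15
}}

```text
t: 7.0
tcp_pos: [558.8, 73.9, 153.7]
tool_rot: [0.668, 0.744, -0.0, -0.0]
contact_force: [-0.2, 0.9, -0.6]
grip_width: 24.0
grip_force: 15.0
```

>>> {"name": "jog_arm", "arguments": {
  "plan": [
    [0,0,-0.07,0,0,0,-1],
    [0,0,-0.07,0,0,0,-1],
    [0,0,-0.05,0,0,0,-1],
    [0,0,0,0,0,0,-1]
  ]
}}

```text
t: 7.4
tcp_pos: [559.0, 74.0, 146.6]
tool_rot: [0.668, 0.745, 0.0, 0.0]
contact_force: [-0.3, -0.3, -0.0]
grip_width: 23.8
grip_force: 15.0
```

>>> {"name": "jog_arm", "arguments": {
  "plan": [
    [-0.01,-0.015,-0.05,0,0,0,-1],
    [0,0,-0.05,0,0,0,-1],
    [0,0,0,0,0,0,-1]
  ]
}}

```text
t: 7.7
tcp_pos: [559.4, 73.6, 142.3]
tool_rot: [0.668, 0.744, 0.001, 0.001]
contact_force: [1.8, 1.6, -2.9]
grip_width: 23.8
grip_force: 15.0
```

>>> {"name": "jog_arm", "arguments": {
  "plan": [
    [0,0,-0.05,0,0,0,-1],
    [0,0,-0.05,0,0,0,-1],
    [0,0,0,0,0,0,-1]
  ]
}}

```text
t: 8.0
tcp_pos: [559.3, 73.6, 138.2]
tool_rot: [0.668, 0.745, 0.001, 0.001]
contact_force: [3.6, 1.7, -3.2]
grip_width: 23.9
grip_force: 15.0
```

>>> {"name": "jog_arm", "arguments": {
  "plan": [
    [0.015,0.008,-0.05,0,0,0,-1],
    [0,0,-0.1,0,0,0,-1],
    [0,0,0,0,0,0,-1]
  ]
}}

```text
t: 8.3
tcp_pos: [559.3, 73.7, 131.8]
tool_rot: [0.668, 0.745, 0.0, 0.0]
contact_force: [4.5, 0.8, -2.9]
grip_width: 23.6
grip_force: 15.0
```

>>> {"name": "jog_arm", "arguments": {
  "plan": [
    [0,0,-0.1,0,0,0,-1],
    [0,0,-0.1,0,0,0,-1],
    [0,0,0,0,0,0,-1]
  ]
}}

```text
t: 8.6
tcp_pos: [559.3, 73.7, 123.8]
tool_rot: [0.668, 0.744, 0.0, 0.0]
contact_force: [5.0, 1.0, -2.7]
grip_width: 23.7
grip_force: 15.0
```

>>> {"name": "jog_arm", "arguments": {
  "plan": [
    [0.02,0,0,0,0,0,-1],
    [0,0,-0.1,0,0,0,-1],
    [0,0,-0.1,0,0,0,-1],
    [0,0,0,0,0,0,-1]
  ]
}}

```text
t: 9.0
tcp_pos: [559.5, 73.8, 115.6]
tool_rot: [0.668, 0.745, -0.0, -0.0]
contact_force: [2.7, 2.4, -4.2]
grip_width: 23.8
grip_force: 15.0
```

>>> {"name": "jog_arm", "arguments": {
  "plan": [
    [0,0,-0.15,0,0,0,-1],
    [0,0,-0.15,0,0,0,-1],
    [0,0,0,0,0,0,-1]
  ]
}}

```text
t: 9.3
tcp_pos: [559.6, 73.8, 103.3]
tool_rot: [0.668, 0.745, -0.0, -0.0]
contact_force: [4.2, 2.6, -2.9]
grip_width: 23.9
grip_force: 15.0
```

>>> {"name": "jog_arm", "arguments": {
  "plan": [
    [0.02,0.02,-0.07,0,0,0,-1],
    [0,0,-0.07,0,0,0,-1],
    [0,0,0,0,0,0,-1],
    [0,0,0,0,0,0,-1]
  ]
}}

```text
t: 9.7
tcp_pos: [559.8, 74.2, 98.4]
tool_rot: [0.667, 0.745, -0.001, -0.001]
contact_force: [-1.4, 0.4, -2.4]
grip_width: 24.0
grip_force: 15.0
```

>>> {"name": "jog_arm", "arguments": {
  "plan": [
    [0,0,0,0,0,0,0.1],
    [0,0,0,0,0,0,0.1],
    [0,0,0,0,0,0,0.1],
    [0,0,0,0,0,0,0.1],
    [0,0,0,0,0,0,0.1]
  ]
}}

```text
t: 10.2
tcp_pos: [560.6, 74.5, 98.9]
tool_rot: [0.668, 0.745, 0.0, 0.0]
contact_force: [-0.0, 0.2, 0.3]
grip_width: 50.2
grip_force: 0.0
```

>>> {"name": "jog_arm", "arguments": {
  "plan": [
    [0,0,0.5,0,0,0,0.1],
    [0,0,0.6,0,0,0,0.1],
    [0,0,0,0,0,0,-1],
    [0,0,0,0,0,0,-1],
    [0,0,0,0,0,0,-1]
  ]
}}

```text
t: 10.7
tcp_pos: [559.8, 74.4, 141.7]
tool_rot: [0.668, 0.745, -0.001, -0.001]
contact_force: [0.2, 0.7, 0.6]
grip_width: 29.0
grip_force: 0.0
```

>>> {"name": "jog_arm", "arguments": {
  "plan": [
    [0,0,0,0,0,0,-1],
    [0,0,0,0,0,0,-1],
    [0,0,0,0,0,0,-1],
    [0,0,0,0,0,0,-1]
  ]
}}

```text
t: 11.1
tcp_pos: [560.6, 74.5, 142.5]
tool_rot: [0.668, 0.745, -0.0, -0.0]
contact_force: [0.0, 0.2, -1.0]
grip_width: 0.5
grip_force: 0.0
```

```bash
python3 - <<'E'
from h import *
s=sense();print(s["tcp_pos"],s["contact_force"])
b=read_camera("side")
B=cv2.resize(b[130:240,180:290],(600,600),interpolation=2);cv2.imwrite("pics/c5.png",B[:,:,::-1])
print((proj("side",[[558.3,73.6,125],[558.3,73.6,115.5]])-[180,130])*600/110)
E
```

```text
[560.5661593   74.45676581 142.49606227] [ 0.0132116   0.15884283 -0.99147614]
[[253.09655796 278.51610084]
 [253.56418327 294.83201883]]
```

View pics/c5.png

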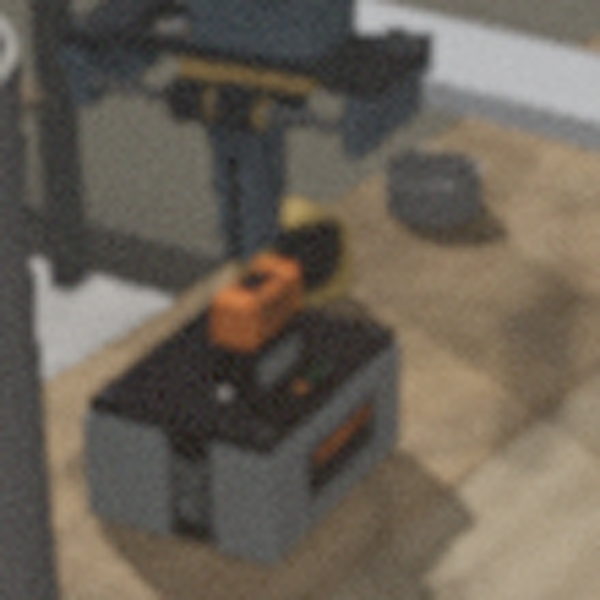

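The pack stands upright in the bay (orange top at about (258,290), as predicted) with the closed fingers above it. Now I'll press by feel.

>>> {"name": "jog_arm", "arguments": {
  "plan": [
    [-0.03,0,-0.35,0,0,0,-1],
    [0,0,-0.05,0,0,0,-1],
    [0,0,0,0,0,0,-1]
  ]
}}

```text
t: 11.45
tcp_pos: [559.1, 74.4, 126.4]
tool_rot: [0.668, 0.745, -0.0, -0.0]
contact_force: [0.3, 0.6, 0.2]
grip_width: 0.4
grip_force: 0.0
```

>>> {"name": "jog_arm", "arguments": {
  "plan": [
    [0,0,-0.05,0,0,0,-1],
    [0,0,-0.025,0,0,0,-1],
    [0,0,0,0,0,0,-1]
  ]
}}

```text
t: 11.75
tcp_pos: [560.1, 74.5, 124.6]
tool_rot: [0.668, 0.745, 0.001, 0.001]
contact_force: [0.6, -0.9, 3.0]
grip_width: 0.1
grip_force: 1.4
```

>>> {"name": "jog_arm", "arguments": {
  "plan": [
    [0,0,-0.04,0,0,0,-1],
    [0,0,0,0,0,0,-1]
  ]
}}

```text
t: 11.95
tcp_pos: [560.1, 74.5, 123.0]
tool_rot: [0.668, 0.745, 0.001, 0.001]
contact_force: [-0.2, -0.5, 4.2]
grip_width: 0.2
grip_force: 2.5
```

>>> {"name": "jog_arm", "arguments": {
  "plan": [
    [0,0,-0.03,0,0,0,-1],
    [0,0,0,0,0,0,-1]
  ]
}}

```text
t: 12.15
tcp_pos: [560.2, 74.5, 122.0]
tool_rot: [0.668, 0.745, 0.001, 0.001]
contact_force: [0.2, -0.7, 4.8]
grip_width: 0.5
grip_force: 2.7
```

>>> {"name": "jog_arm", "arguments": {
  "plan": [
    [0,0,-0.03,0,0,0,-1],
    [0,0,0,0,0,0,-1]
  ]
}}

```text
t: 12.35
tcp_pos: [560.5, 74.5, 121.1]
tool_rot: [0.668, 0.745, 0.001, 0.001]
contact_force: [-0.4, -0.3, 7.2]
grip_width: 0.7
grip_force: 3.4
```

>>> {"name": "jog_arm", "arguments": {
  "plan": [
    [0,0,-0.03,0,0,0,-1],
    [0,0,0,0,0,0,-1]
  ]
}}

```text
t: 12.55
tcp_pos: [560.9, 74.5, 120.5]
tool_rot: [0.668, 0.745, 0.001, 0.001]
contact_force: [-0.0, -1.6, 9.2]
grip_width: 0.4
grip_force: 4.4
```

The press stiffens after about 3.5 mm, so the catch had been left down. I'll press slightly more, let go, then press again.

>>> {"name": "jog_arm", "arguments": {
  "plan": [
    [0,0,-0.04,0,0,0,-1],
    [0,0,0,0,0,0,-1],
    [0,0,0,0,0,0,-1]
  ]
}}

```text
t: 12.85
tcp_pos: [561.3, 74.5, 119.5]
tool_rot: [0.667, 0.745, 0.002, 0.002]
contact_force: [-1.0, -0.7, 11.0]
grip_width: 0.6
grip_force: 5.9
```

>>> {"name": "jog_arm", "arguments": {
  "plan": [
    [0,0,0.2,0,0,0,-1],
    [0,0,0.2,0,0,0,-1],
    [0,0,0,0,0,0,-1],
    [0,0,0,0,0,0,-1],
    [0,0,0,0,0,0,-1]
  ]
}}

```text
t: 13.35
tcp_pos: [559.0, 74.4, 132.4]
tool_rot: [0.668, 0.745, -0.0, -0.0]
contact_force: [-0.3, 0.6, 0.3]
grip_width: 0.6
grip_force: 0.0
```

>>> {"name": "jog_arm", "arguments": {
  "plan": [
    [-0.02,0,-0.2,0,0,0,-1],
    [0,0,-0.1,0,0,0,-1],
    [0,0,-0.05,0,0,0,-1],
    [0,0,-0.03,0,0,0,-1],
    [0,0,0,0,0,0,-1]
  ]
}}

```text
t: 13.85
tcp_pos: [559.0, 74.5, 117.9]
tool_rot: [0.668, 0.745, 0.0, 0.0]
contact_force: [0.3, 0.8, 4.0]
grip_width: 0.6
grip_force: 2.2
```

>>> {"name": "jog_arm", "arguments": {
  "plan": [
    [0,0,-0.03,0,0,0,-1],
    [0,0,-0.02,0,0,0,-1],
    [0,0,0,0,0,0,-1]
  ]
}}

```text
t: 14.15
tcp_pos: [558.9, 74.5, 115.9]
tool_rot: [0.668, 0.745, 0.0, 0.0]
contact_force: [0.8, -0.7, 5.4]
grip_width: 0.4
grip_force: 2.1
```

It now goes past the old stop at only about 5 N. I'll press on to the buffer at z≈113.

>>> {"name": "jog_arm", "arguments": {
  "plan": [
    [0,0,-0.04,0,0,0,-1],
    [0,0,-0.03,0,0,0,-1],
    [0,0,0,0,0,0,-1]
  ]
}}

```text
t: 14.45
tcp_pos: [558.9, 74.5, 113.0]
tool_rot: [0.668, 0.745, 0.0, 0.0]
contact_force: [0.9, 0.2, 4.5]
grip_width: 0.6
grip_force: 2.4
```

>>> {"name": "jog_arm", "arguments": {
  "plan": [
    [0,0,-0.03,0,0,0,-1],
    [0,0,-0.02,0,0,0,-1],
    [0,0,0,0,0,0,-1]
  ]
}}

```text
t: 14.75
tcp_pos: [559.1, 74.5, 111.6]
tool_rot: [0.668, 0.745, 0.0, 0.0]
contact_force: [-0.4, -0.3, 8.1]
grip_width: 0.4
grip_force: 4.1
```

>>> {"name": "jog_arm", "arguments": {
  "plan": [
    [0,0,-0.03,0,0,0,-1],
    [0,0,-0.02,0,0,0,-1],
    [0,0,0,0,0,0,-1]
  ]
}}

```text
t: 15.05
tcp_pos: [559.2, 74.5, 110.4]
tool_rot: [0.668, 0.745, 0.001, 0.001]
contact_force: [-0.2, 0.1, 11.3]
grip_width: 0.5
grip_force: 6.1
```

>>> {"name": "jog_arm", "arguments": {
  "plan": [
    [0,0,0.2,0,0,0,-1],
    [0,0,0.4,0,0,0,-1],
    [0,0,0.6,0,0,0,-1],
    [0,0,0,0,0,0,-1],
    [0,0,0,0,0,0,-1]
  ]
}}

```text
t: 15.55
tcp_pos: [558.1, 74.4, 156.3]
tool_rot: [0.668, 0.745, -0.0, -0.0]
contact_force: [0.7, -0.6, -0.7]
grip_width: 0.4
grip_force: 0.0
```

```bash
python3 - <<'E'
from h import *
s=sense();print(s["tcp_pos"],s["contact_force"])
b=read_camera("side")
B=cv2.resize(b[130:240,180:290],(600,600),interpolation=2);cv2.imwrite("pics/c6.png",B[:,:,::-1])
E
```

```text
[558.06499225  74.40140513 156.31328032] [ 0.68904081 -0.55056491 -0.66335375]
```

View pics/c6.png

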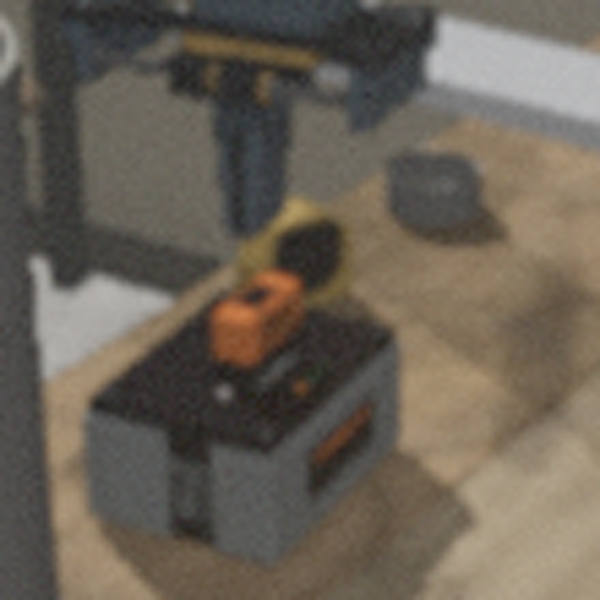

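The pack's top has dropped about 16 px, from rows 253–352 to 270–367. That matches the predicted 9.5 mm (16.3 px), so it is locked down, and the fingers are clear.

```bash
python3 -c "
from bench import *
print(hand_in())"
```

```text
the job is handed in; nothing more can be done
None
```

The battery pack is upright in the far dock's bay and, by the last picture, locked 9.5 mm down with the gripper clear; the job is handed in, with no verdict returned (catch had been left down, so it took two presses, about 11 N at most).

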